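# Swing home the hold-down of a revolving carving stand

## Task

A cello-bridge blank lies on the revolving carving stand. Lock it down: take the wooden handle of the stand's hold-down, press it firmly down so that the free-spinning round board sits on its felt brake, and keep pressing while you turn the handle clockwise (seen from above) until the hold-down's steel arm lies over the blank, against the upright stop peg. Then let go so that the board springs up again, and leave the other things on the bench where they are.

Things in the scene. Friction and masses are not known exactly. Their poses are not given: they have to be found in the camera images.
- handle (a point): Centre of the hold-down's pale wooden handle: a bar 86 mm long (its x), 24 mm wide (its y), 28 mm high, on a thin post on the vertical axis about which both board and hold-down turn. Unpressed, its underside is 106, centre 120, top 134 mm above the bench. +x points along the steel arm (20 mm wide, top 91 mm above the bench) which lies under the bar and sticks out 72 mm past its end.
- swing_tip (a point): Outer end of the steel hold-down arm, 115 mm from the axis, half-way up its thickness (84 mm above the bench).
- peg (a point): Top centre of the round steel stop peg, 14 mm thick, standing on the board 109 mm from the axis, top 96 mm above the bench. When the hold-down is home, the arm's clockwise side touches this peg; the arm's direction is then 0.16 rad anticlockwise of the peg's direction, as seen from the axis.
- holddown (a joint): Angle of the hold-down relative to the board (rad), growing clockwise seen from above: starts at 0 to 0.25; 1.35 is the end stop, arm against the peg. It is stiff: turning it takes about 0.2 N m, and it stays where it is left. Once at the stop, more turning can only drag the board round.
- board (a joint): Angle of the round wooden board (250 mm across, top 60 mm above the bench) relative to the fixed foot (rad), growing clockwise from above; any start. It spins freely, any number of turns (drag 0.01 N m), and carries the hold-down, blank and peg: turning the handle unpressed turns only the board.
- press (a joint): How far the board with all on it is pressed down (m). 0 is up (spring). About 3 N starts it, 5 N brings it on to the soft felt brake at 0.004, 15 N reaches 0.008; hard stop at 0.011 (24 N). From 0.0065 to 0.010 the brake holds the board well while the hold-down is turned; below about 0.005 it slips.
- plane_a: Bystander: brass finger plane, 69 mm long, 45 mm high, near the stand. Origin at its underside.
- plane_b: Bystander: smaller brass finger plane, 60 mm long, 40 mm high, near the stand. Origin at its underside.
- offcut: Bystander: pale wood offcut 140 x 50 x 22 mm near the stand. Origin at its underside.
- gouge: Bystander: gouge with round wooden handle, 240 mm long, 26 mm thick, lying beyond the stand. Origin at its underside.
- mallet: Bystander: turned wooden mallet, 210 mm long, 80 mm thick, lying to the robot's right. Origin at its underside.
- clamp: Bystander: steel bar clamp 330 mm long, 40 mm high, lying to the left. Origin at its underside.
- varnish: Bystander: amber glass jar 64 mm across, 85 mm high, near right. Origin at its underside.
- brush: Bystander: brush 190 mm long, near left. Origin at its underside.

How it is judged:
By the outcome, as a careful person would: the job done as asked, in the order asked, and still so for the second after the job is handed in, with the robot touching nothing.
It also fails if it takes over 40 s, if anything falls off the work surface, if the arm or the gripper's body presses on something with over 40 N, if the wrist force passes 120 N, or if a joint passes its speed limit or range.

## Robot

A 6-joint arm with a two-finger parallel gripper is mounted at the origin on the work surface. World frame = base frame: x ahead of the robot, y to its left, z up, the work surface at z = 0. Lengths are in m, angles in rad, forces in N, time in s.
With the tool pointing down it reaches from about 0.375 to 0.9 m from the base axis. Payload 3.1 kg.
Tool frame: the origin (TCP) lies on the centre line of the jaws, within the pads' length; the fingertips stand 25 mm ahead of it and the grasp point (between the pads) lies 6 mm ahead of it (robot.nose_length is the y of the fingertips in the tool frame, in m); y points along the fingers, z is the direction in which the jaws open and shut, and the axes are right-handed (so a half turn about y gives the same grasp; the last joint's range is limited). The gripper opens to 87 mm and grips with 3 to 60 N. Pads are 19 mm wide; open, the fingers measure 117 mm over their backs; the gripper's body (75 mm by 190 mm) begins 51 mm behind the grasp point.
Start: joints at [1.089, 0.527, 1.433, -0, 1.181, -0.178], TCP at [0.187, 0.596, 0.248] pointing down, gripper open.
Joint ranges: [-3.08, 3.08], [-0.75, 2.2], [0.22, 2.44], [-1.43, 4.57], [0, 2.65], [-2.85, 2.85]. Speed limits (rad/s): [2.79, 2.79, 3.14, 3.14, 3.14, 3.14].

## Interface

Orientations are given as a unit quaternion [x, y, z, w].
In Python, from rig import robot, eyes, ticket gives the robot as it stands.
- The arm moves only by the tool play_rows, never from a script. Its argument "series" is a list of rows, each a list of 7 numbers: the opening, from 0 (shut) to 1 (fully open), then the shift along the tool's x, y, z scaled (see below), then the turn, a rotation vector about the tool's x, y, z scaled (see below). In form: [[claw, dx, dy, dz, ax, ay, az], ...]. A call has 1 to 12 rows; each row shifts and turns the commanded pose from where the row before left it, along the tool's axes as they then stand; what a row does not reach is not made up. The controller multiplies each number of a shift by 100 mm and each number of a turn by 180 degrees. A row lasts 1/12 s, in which the tool goes at most 41.7 mm and 7.16 degrees, less where a joint would pass 70% of its speed; a pose out of reach is approached as far as the arm can. A call with a number of a shift or a turn outside -1 to 1 is refused whole. A call with a gripper value outside its range is refused whole. The fingers move at their own pace and stop on an object; "grip_force" is the grip in N (left out, the last holds). Time passes only in rows, so rows that do not move let the fingers close. It gives the time, the measured TCP pose, the force and the opening at its end, in the units of the state.
- robot.get_obs(): the state, without advancing time (a new reading comes with each control period).
- eyes.camera(name): name is "side" or "top" or "wrist"; returns the picture (400x640x3 uint8, red, green, blue); there is no depth.
- eyes.camera_params(name): a dict with "K" (3x3 intrinsics, pixels), "rvec" (rotation vector, rad) and "tvec" (3), from world to camera coordinates, as OpenCV has them. Camera axes: x right, y down, z forward; pixel columns grow to the right and rows downward; lengths in m; the calibration is good to about 2 mm. A picture is of the moment at which its call begins: read the wrist's pose just before it. camera_params takes no time and is no camera call; for the wrist camera it gives the pose at the moment of the call.
- ticket.hand_in(): hands the job in, once; it reports no verdict.
The state is a dict: "time": time; "q": joint angles; "joint_velocities": joint speeds; "joint_torque": joint torques, N m; "position": TCP position; "tool_rot": TCP orientation; "ft_force": force on the tool from outside, world axes, zero at the start; "moment": the same for the moment, N m; "grip_width": finger opening in m.
Only numpy, scipy, OpenCV 4.12 (cv2) and the standard library are available. Lean on these libraries where they do the work, as an engineer would, in place of code of your own. Each camera call takes 0.05 s, during which the arm holds its last target.

## Working session

There is one attempt and no reset: what is moved stays moved. The work goes in short steps, Python scripts to look and compute and a tool call to move; the robot and the scene stay as the last step left them, time stands still between calls to the robot, and variables do not carry over. Pictures are saved under pics/ and viewed, and the job is handed in when it is done.

Besides the shell and the picture viewer there is one more tool, called after "Request:" in YAML: its name, and indented under it one key for each argument. play_rows: Moves the arm, as the interface text tells. Its arguments: {"type":"object","properties":{"series":{"type":"array","items":{"type":"array","items":{"type":"number"}}},"grip_force":{"type":"number"}},"required":["series"]}

```bash
ls; mkdir -p pics
python3 - <<'E'
from rig import robot, eyes, ticket
import cv2
print(robot.get_obs(), robot.nose_length)
for n in ["top","side"]:
    cv2.imwrite(f"pics/{n}0.png", eyes.camera(n)[:,:,::-1]); print(n, eyes.camera_params(n))
E
```

```text
pics
{'time': 0.0, 'q': array([ 1.08854271e+00,  5.28479531e-01,  1.43392178e+00, -2.78104260e-06,
        1.18138835e+00, -1.78536755e-01]), 'joint_velocities': array([ 8.88512360e-04,  2.07623493e-05, -2.07915539e-04, -1.47564824e-03,
        1.41933179e-03,  9.55572328e-04]), 'joint_torque': array([ 3.84761006e-04, -4.40045643e+01, -1.76588380e+01,  6.33170432e-02,
        5.83713083e-02, -1.69567361e-04]), 'position': array([0.18658796, 0.59577617, 0.24655717]), 'tool_rot': array([ 0.69970383, -0.10721859,  0.10671632, -0.69823374]), 'ft_force': array([ 0.65080024,  0.19932355, -0.81977554]), 'moment': array([-0.01999478, -0.00152314, -0.00755573]), 'grip_width': 0.08691925104657022} 0.025
top {'K': array([[401.37475577,   0.        , 318.26728927],
       [  0.        , 401.37475577, 195.96164445],
       [  0.        ,   0.        ,   1.        ]]), 'rvec': array([ 2.14854749, -2.14368421,  0.10480289]), 'tvec': array([-0.00264585,  0.54523423,  1.44479327])}
side {'K': array([[380.60783052,   0.        , 318.22601663],
       [  0.        , 380.60783052, 197.43664558],
       [  0.        ,   0.        ,   1.        ]]), 'rvec': array([ 2.35510211, -0.19436675,  0.05107028]), 'tvec': array([-0.53621452,  0.1211821 ,  1.15698698])}
```

View pics/top0.png

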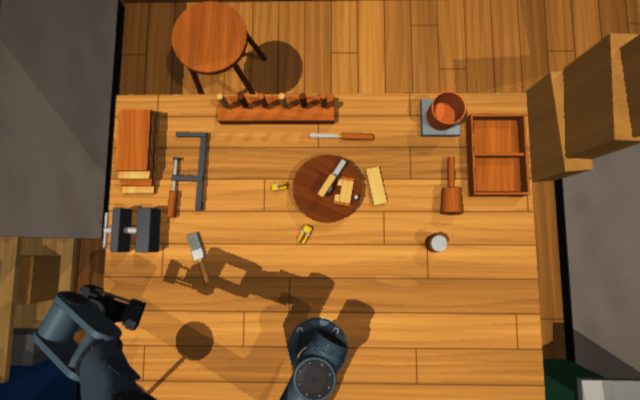

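View pics/side0.png

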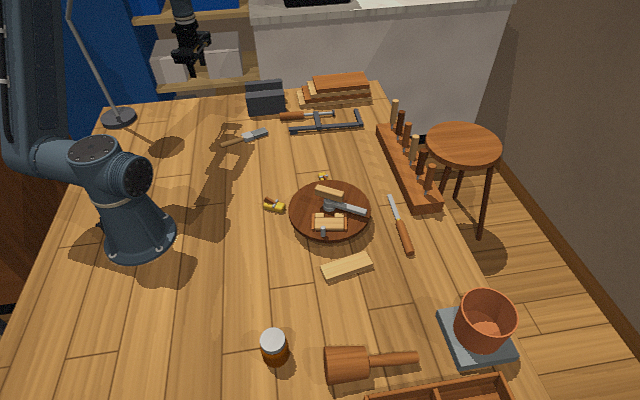

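Top view: the board is at about (330,188), the arm points up-right to about (345,162), and the blank is at about (345,190). I'll zoom in.

Run:
```python
import cv2
a=cv2.imread("pics/top0.png")[140:260,260:400]; cv2.imwrite("pics/top0z.png",cv2.resize(a,None,fx=5,fy=5,interpolation=cv2.INTER_CUBIC)[:600])
a=cv2.imread("pics/side0.png")[165:250,260:390]; cv2.imwrite("pics/side0z.png",cv2.resize(a,None,fx=6,fy=6,interpolation=cv2.INTER_CUBIC))
```

```text
(no output)
```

View pics/top0z.png

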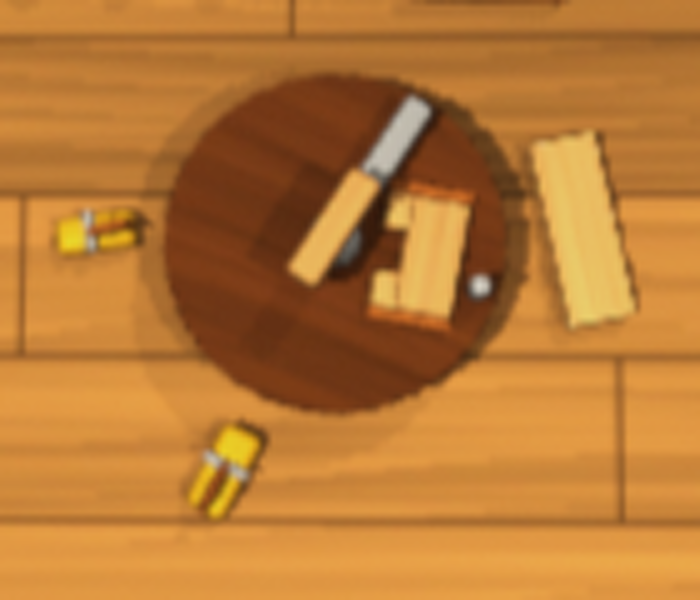

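View pics/side0z.png

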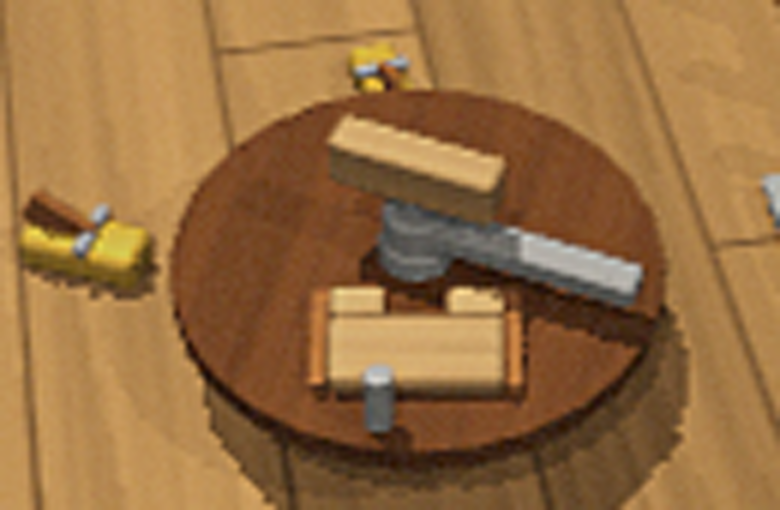

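```bash
cat > h.py <<'E'
import numpy as np, cv2
def ray(p,uv):
    R,_=cv2.Rodrigues(p["rvec"]); d=R.T@np.linalg.inv(p["K"])@np.array([*uv,1.]); return -R.T@p["tvec"], d
def plane(p,uv,z):
    c,d=ray(p,uv); return c+d*(z-c[2])/d[2]
def tri(p1,u1,p2,u2):
    c1,d1=ray(p1,u1);c2,d2=ray(p2,u2)
    s=np.linalg.lstsq(np.c_[d1,-d2],c2-c1,rcond=None)[0]; a=c1+s[0]*d1;b=c2+s[1]*d2
    return (a+b)/2,np.linalg.norm(a-b)
def proj(p,X): return cv2.projectPoints(np.float64([X]),p["rvec"],p["tvec"],p["K"],None)[0].ravel()
E
python3 - <<'E'
from rig import eyes
from h import *
a=cv2.imread("pics/top0.png"); p=eyes.camera_params("top"); ps=eyes.camera_params("side")
hsv=cv2.cvtColor(a,cv2.COLOR_BGR2HSV)
m=((hsv[...,2]>150)&(hsv[...,1]>60)&(hsv[...,0]>8)).astype(np.uint8)
m[:]=m; box=np.zeros_like(m); cv2.circle(box,(328,188),31,1,-1); m&=box
n,l,st,ce=cv2.connectedComponentsWithStats(m)
for i in range(1,n):
    if st[i,4]>20:
        r=cv2.minAreaRect(np.argwhere(l==i)[:,::-1].astype(np.float32)); print(i,st[i],ce[i],r, plane(p,ce[i],.134))
        b=cv2.boxPoints(r); print(np.round([plane(p,q,.134)[:2] for q in b],3).tolist())
z=lambda x,y:(260+(x+.5)/5-.5,140+(y+.5)/5-.5)
print("tip",plane(p,z(420,104),.091),"peg",plane(p,z(481,285),.096))
# board ellipse centre from dark mask
mb=((hsv[...,2]<140)&(hsv[...,0]<12)).astype(np.uint8)
b2=np.zeros_like(mb); cv2.rectangle(b2,(285,145),(370,230),1,-1); mb&=b2
n,l,st,ce=cv2.connectedComponentsWithStats(mb); i=1+st[1:,4].argmax()
h=cv2.convexHull(np.argwhere(l==i)[:,::-1].astype(np.float32)); e=cv2.fitEllipse(h); print(st[i],e,plane(p,e[0],.06))
s=lambda x,y:(260+(x+.5)/6-.5,165+(y+.5)/6-.5)
print("side tip",plane(ps,s(637,278),.091),"peg",plane(ps,s(378,374),.096))
print("h top corners",[np.round(plane(ps,s(*q),.134),3).tolist() for q in [(345,116),(505,157),(492,192),(330,152)]])
E
```

```text
1 [318 174  18  23 173] [326.32947977 184.8150289 ] ((326.35955810546875, 184.72474670410156), (6.889986991882324, 25.227951049804688), 32.0053825378418) [ 0.5714966  -0.03158117  0.134     ]
[[0.541, 0.001], [0.616, -0.045], [0.603, -0.065], [0.528, -0.019]]
2 [334 177  21  29 407] [344.19410319 191.07862408] ((343.4311218261719, 190.48687744140625), (16.465866088867188, 28.11359405517578), 10.784297943115234) [ 0.54977325 -0.09287952  0.134     ]
[[0.509, -0.053], [0.605, -0.072], [0.594, -0.127], [0.499, -0.109]]
tip [ 0.66619906 -0.09291213  0.091     ] peg [ 0.53535548 -0.1350665   0.096     ]
[ 293  155   68   67 2582] ((326.666259765625, 188.23760986328125), (65.9517593383789, 67.21533203125), 83.65492248535156) [ 0.57018806 -0.03242144  0.06      ]
side tip [ 0.66817801 -0.09272006  0.091     ] peg [ 0.53590237 -0.13455399  0.096     ]
h top corners [[0.542, -0.002, 0.134], [0.613, -0.043, 0.134], [0.602, -0.065, 0.134], [0.531, -0.025, 0.134]]
```

```bash
cat >> h.py <<'E'
from scipy.spatial.transform import Rotation as Ro
def plan(o,P,a):
    """shift in tool axes (100mm units) to P, and yaw difference (deg) of tool z axis to line angle a (rad), tilt"""
    R=Ro.from_quat(o["tool_rot"]).as_matrix()
    d=R.T@(np.array(P)-o["position"]); yz=np.arctan2(R[1,2],R[0,2])
    diff=(a-yz+np.pi)%(2*np.pi)-np.pi
    print("t",o["time"],"pos",o["position"].round(4),"shift/100mm",(d*10).round(3),"yaw z deg",np.degrees(yz).round(2),"turn diff ccw deg",np.degrees(diff).round(2),"tool y",R[:,1].round(4),"F",o["ft_force"].round(2),"M",o["moment"].round(3),"g",round(o["grip_width"],4),"q",o["q"].round(3))
E
python3 - <<'E'
from rig import robot
from h import *
plan(robot.get_obs(),[.571,-.033,.20],-.555+np.pi/2)
E
```

```text
t 0.1 pos [0.1867 0.5959 0.2467] shift/100mm [ 5.549  0.474 -4.85 ] yaw z deg 72.6 turn diff ccw deg -14.39 tool y [-9.0e-04 -1.7e-03 -1.0e+00] F [-0.16 -1.23  0.61] M [ 0.005 -0.039  0.005] g 0.087 q [ 1.089  0.528  1.434 -0.     1.181 -0.179]
```

Request:
play_rows:
  series:
    - [1,0.23,0,-0.2,0,0,0]
    - [1,0.23,0,-0.2,0,0,0]
    - [1,0.23,0,-0.2,0,0,0]
    - [1,0.23,0,-0.2,0,0,0]
    - [1,0.23,0,-0.2,0,0,0]
    - [1,0.23,0,-0.2,0,0,0]
    - [1,0.23,0,-0.2,0,0,0]
    - [1,0.23,0,-0.2,0,0,0]
    - [1,0.23,0,-0.2,0,0,0]
    - [1,0.23,0,-0.2,0,0,0]
    - [1,0.23,0,-0.2,0,0,0]
    - [1,0.23,0,-0.2,0,0,0]
  grip_force: 50

```text
time: 1.1
position: [0.3788, 0.2834, 0.2473]
tool_rot: [0.699, -0.107, 0.107, -0.699]
ft_force: [0.3, -0.2, 0.3]
grip_width: 0.0868
```

Request:
play_rows:
  series:
    - [1,0.23,0,-0.2,0,0,0]
    - [1,0.23,0,-0.2,0,0,0]
    - [1,0.23,0,-0.2,0,0,0]
    - [1,0.23,0,-0.2,0,0,0]
    - [1,0.23,0,-0.2,0,0,0]
    - [1,0.23,0,-0.2,0,0,0]
    - [1,0.23,0,-0.2,0,0,0]
    - [1,0.23,0,-0.2,0,0,0]
    - [1,0.23,0,-0.2,0,0,0]
    - [1,0.1,0,-0.1,0,0,0]
    - [1,0,0,0,0,0.04,0]
    - [1,0,0,0,0,0.04,0]

```text
time: 2.1
position: [0.5287, 0.0378, 0.247]
tool_rot: [-0.679, 0.197, -0.196, 0.679]
ft_force: [-0.4, -0.1, -0.4]
grip_width: 0.087
```

Run:
```python
from rig import robot,eyes
from h import *
o=robot.get_obs()
plan(o,[.571,-.033,.18],-.555+np.pi/2)
p=eyes.camera_params("wrist"); print(p)
cv2.imwrite("pics/w1.png",eyes.camera("wrist")[:,:,::-1])
for X in ([.571,-.033,.134],[.667,-.093,.091],[.5355,-.135,.096]): print(proj(p,X))
```

```text
t 2.1 pos [0.5287 0.0378 0.247 ] shift/100mm [ 0.736  0.669 -0.373] yaw z deg 57.8 turn diff ccw deg 0.4 tool y [-1.3e-03  6.0e-04 -1.0e+00] F [-0.4  -0.14 -0.4 ] M [ 0.025  0.017 -0.031] g 0.087 q [-0.14   0.401  1.67   0.     1.072 -1.149]
{'K': array([[286.13558144,   0.        , 316.48003632],
       [  0.        , 286.13558144, 198.72710154],
       [  0.        ,   0.        ,   1.        ]]), 'rvec': array([-2.54132233, -1.40448216, -0.18566987]), 'tvec': array([-0.312913  , -0.44415692,  0.27841111])}
[278.53526802 274.9034623 ]
[286.49728354 339.36354153]
[190.40328914 276.6141369 ]
```

View pics/w1.png

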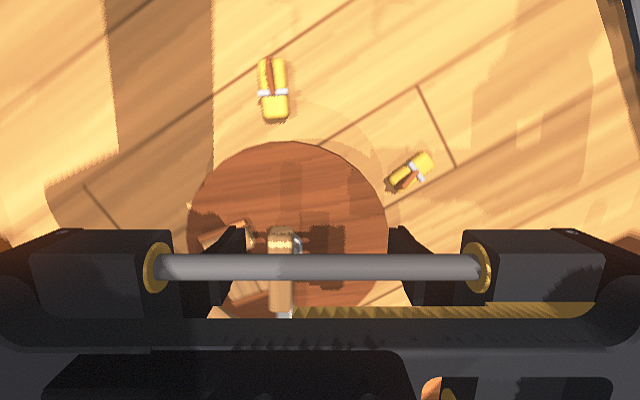

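The wrist view shows the handle end-on at about (281,245), running down behind the grey cross rod. That fits the projected centre (278,275). Next I'll move above it and look again.

Request:
play_rows:
  series:
    - [1,0.184,0,-0.093,0,0,0]
    - [1,0.184,0,-0.093,0,0,0]
    - [1,0.184,0,-0.093,0,0,0]
    - [1,0.184,0,-0.093,0,0,0]
    - [1,0,0.2,0,0,0,0]
    - [1,0,0.2,0,0,0,0]
    - [1,0,0.2,0,0,0,0]
    - [1,0,0,0,0,0,0]
    - [1,0,0,0,0,0,0]

```text
time: 2.9
position: [0.5706, -0.031, 0.1866]
tool_rot: [-0.68, 0.194, -0.191, 0.68]
ft_force: [-0.2, -0.4, 0.4]
grip_width: 0.0871
```

Run:
```python
from rig import robot,eyes
from h import *
o=robot.get_obs()
plan(o,[.571,-.033,.126],-.555+np.pi/2)
p=eyes.camera_params("wrist")
cv2.imwrite("pics/w2.png",eyes.camera("wrist")[:,:,::-1])
for X in ([.571,-.033,.134],[.571-.0365,-.033+.0225,.134]): print(proj(p,X))
a=eyes.camera("side")[130:260,230:400,::-1]; cv2.imwrite("pics/s2.png",cv2.resize(a,None,fx=4.5,fy=4.5,interpolation=cv2.INTER_CUBIC))
```

```text
t 2.9 pos [ 0.5706 -0.031   0.1866] shift/100mm [ 0.016  0.606 -0.014] yaw z deg 58.39 turn diff ccw deg -0.19 tool y [-0.0035  0.001  -1.    ] F [-0.21 -0.44  0.44] M [ 0.027 -0.041 -0.018] g 0.0871 q [-0.25   0.535  1.627  0.     0.984 -1.269]
[314.70158134 228.13267938]
[314.69412382 167.98657475]
```

View pics/w2.png

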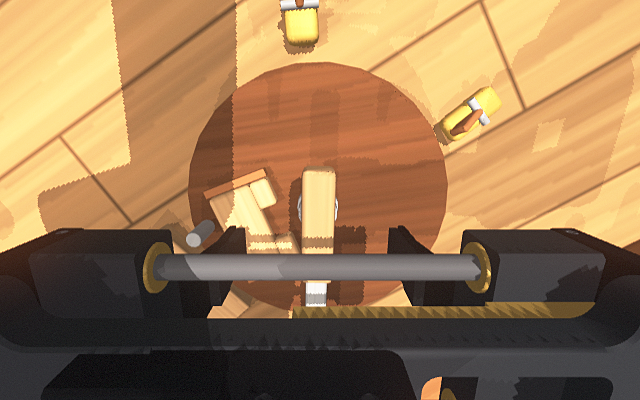

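View pics/s2.png

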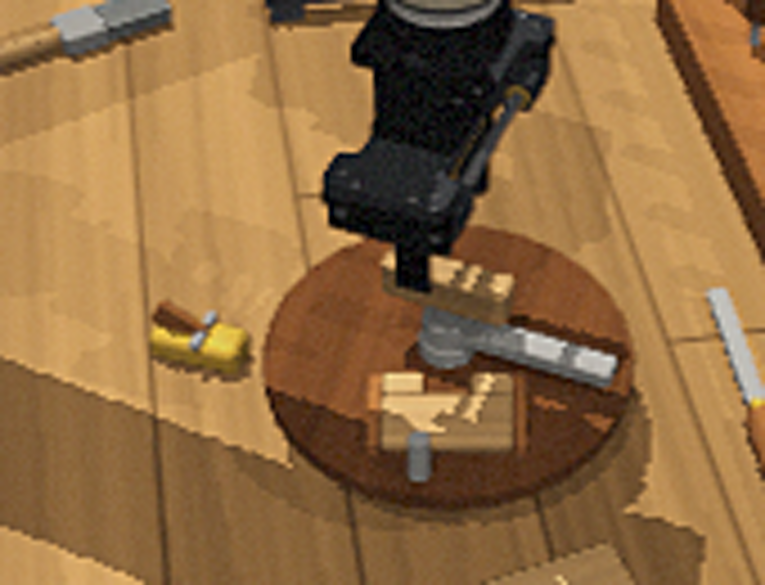

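The wrist view shows the handle top centred at column ~318 between the fingers, far end at row 170. The side view shows the finger beside the bar. Alignment is good, so I'll descend and grip.

Request:
play_rows:
  series:
    - [1,0.01,0.15,0,0,0,0]
    - [1,0,0.15,0,0,0,0]
    - [1,0,0.15,0,0,0,0]
    - [1,0,0.15,0,0,0,0]
    - [1,0,0,0,0,0,0]
    - [0.5,0,0,0,0,0,0]
    - [0.4,0,0,0,0,0,0]
    - [0.3,0,0,0,0,0,0]
    - [0.2,0,0,0,0,0,0]
    - [0.1,0,0,0,0,0,0]
    - [0,0,0,0,0,0,0]
    - [0,0,0,0,0,0,0]
  grip_force: 55

```text
time: 4.0
position: [0.5727, -0.0323, 0.1279]
tool_rot: [0.68, -0.193, 0.193, -0.68]
ft_force: [0.4, 0.2, -0.5]
grip_width: 0.0482
```

Request:
play_rows:
  series:
    - [0,0,0,0,0,0,0]
    - [0,0,0,0,0,0,0]
    - [0,0,0,0,0,0,0]

```text
time: 4.25
position: [0.5725, -0.0323, 0.1275]
tool_rot: [0.68, -0.193, 0.193, -0.68]
ft_force: [-0.2, -0.2, -0.3]
grip_width: 0.0284
```

Run:
```python
from rig import robot,eyes
from h import *
plan(robot.get_obs(),[.571,-.033,.126],-.555+np.pi/2)
cv2.imwrite("pics/w3.png",eyes.camera("wrist")[:,:,::-1])
```

```text
t 4.25 pos [ 0.5725 -0.0323  0.1275] shift/100mm [-0.009  0.015 -0.014] yaw z deg 58.27 turn diff ccw deg -0.07 tool y [-2.e-04  0.e+00 -1.e+00] F [-0.23 -0.18 -0.32] M [-0.072  0.026 -0.012] g 0.0284 q [-0.251  0.623  1.667 -0.     0.852 -1.268]
```

View pics/w3.png

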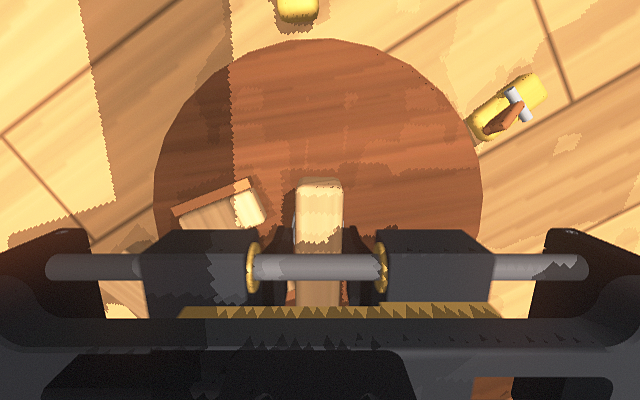

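The jaws are nearly closed round the bar (columns 297–343, fingers centred on ~317). I'll finish closing, then press gradually.

Request:
play_rows:
  series:
    - [0,0,0,0,0,0,0]
    - [0,0,0,0,0,0,0]
    - [0,0,0,0,0,0,0]
    - [0,0,0,0,0,0,0]
    - [0,0,0,0,0,0,0]

```text
time: 4.72
position: [0.5728, -0.0321, 0.1275]
tool_rot: [-0.68, 0.193, -0.193, 0.68]
ft_force: [0.4, 2.0, -0.5]
grip_width: 0.0235
```

Run:
```python
from rig import robot,eyes
from h import *
plan(robot.get_obs(),[.571,-.033,.118],-.555+np.pi/2)
```

```text
t 4.7167 pos [ 0.5728 -0.0321  0.1275] shift/100mm [-0.01   0.095 -0.017] yaw z deg 58.26 turn diff ccw deg -0.06 tool y [ 3.e-04  3.e-04 -1.e+00] F [ 0.4   2.05 -0.51] M [ 0.319 -0.204  0.001] g 0.0235 q [-2.510e-01  6.230e-01  1.667e+00  1.000e-03  8.520e-01 -1.268e+00]
```

Gripped with little side force. Now I'll press.

Request:
play_rows:
  series:
    - [0,0,0.01,0,0,0,0]
    - [0,0,0.01,0,0,0,0]
    - [0,0,0.01,0,0,0,0]
    - [0,0,0.01,0,0,0,0]
    - [0,0,0.01,0,0,0,0]
    - [0,0,0.01,0,0,0,0]
    - [0,0,0.01,0,0,0,0]
    - [0,0,0.01,0,0,0,0]
    - [0,0,0,0,0,0,0]
    - [0,0,0,0,0,0,0]
    - [0,0,0,0,0,0,0]

```text
time: 5.63
position: [0.5729, -0.0321, 0.1213]
tool_rot: [-0.68, 0.193, -0.194, 0.68]
ft_force: [-1.8, 4.0, 12.2]
grip_width: 0.0235
```

Run:
```python
from rig import robot,eyes
from h import *
plan(robot.get_obs(),[.571,-.033,.118],-.555+np.pi/2)
```

```text
t 5.6333 pos [ 0.5729 -0.0321  0.1213] shift/100mm [-0.011  0.033 -0.018] yaw z deg 58.27 turn diff ccw deg -0.07 tool y [ 0.0012  0.     -1.    ] F [-1.84  3.95 12.18] M [ 0.507  0.37  -0.015] g 0.0235 q [-0.251  0.633  1.671  0.     0.837 -1.268]
```

12 N at about 6.5 mm of travel. I'll add 2.5 mm to sit mid-range, then check.

Request:
play_rows:
  series:
    - [0,0,0.013,0,0,0,0]
    - [0,0,0.012,0,0,0,0]
    - [0,0,0,0,0,0,0]
    - [0,0,0,0,0,0,0]
    - [0,0,0,0,0,0,0]

```text
time: 6.05
position: [0.5729, -0.032, 0.1195]
tool_rot: [-0.68, 0.193, -0.194, 0.68]
ft_force: [-3.0, 2.9, 16.7]
grip_width: 0.0234
```

Run:
```python
from rig import robot,eyes
from h import *
plan(robot.get_obs(),[.571,-.033,.118],-.555+np.pi/2)
cv2.imwrite("pics/w4.png",eyes.camera("wrist")[:,:,::-1])
```

```text
t 6.05 pos [ 0.5729 -0.032   0.1195] shift/100mm [-0.011  0.015 -0.018] yaw z deg 58.28 turn diff ccw deg -0.08 tool y [ 1.5e-03 -1.0e-04 -1.0e+00] F [-3.03  2.95 16.68] M [ 0.582  0.547 -0.082] g 0.0234 q [-0.251  0.635  1.672  0.     0.833 -1.268]
```

View pics/w4.png

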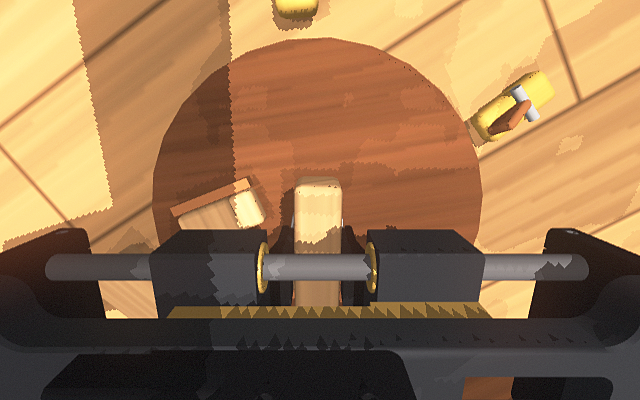

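The bar is held square (columns 295–342), press is about 8 mm at 16.7 N. Now I'll turn clockwise (+y of the tool, which points down) in stages.

Request:
play_rows:
  series:
    - [0,0,0,0,0,0.01,0]
    - [0,0,0,0,0,0.01,0]
    - [0,0,0,0,0,0.01,0]
    - [0,0,0,0,0,0.01,0]
    - [0,0,0,0,0,0.01,0]
    - [0,0,0,0,0,0.01,0]
    - [0,0,0,0,0,0.01,0]
    - [0,0,0,0,0,0.01,0]
    - [0,0,0,0,0,0.01,0]
    - [0,0,0,0,0,0.01,0]

```text
time: 6.93
position: [0.5731, -0.032, 0.1195]
tool_rot: [-0.641, 0.297, -0.298, 0.642]
ft_force: [-1.8, 3.8, 17.2]
grip_width: 0.0237
```

Run:
```python
from rig import robot,eyes
from h import *
plan(robot.get_obs(),[.571,-.033,.118],-1.746+np.pi/2)
cv2.imwrite("pics/w5.png",eyes.camera("wrist")[:,:,::-1])
a=eyes.camera("side")[130:260,230:400,::-1]; cv2.imwrite("pics/s5.png",cv2.resize(a,None,fx=4.5,fy=4.5,interpolation=cv2.INTER_CUBIC))
```

```text
t 6.9333 pos [ 0.5731 -0.032   0.1195] shift/100mm [-0.005  0.015 -0.023] yaw z deg 40.24 turn diff ccw deg -50.28 tool y [ 1.8e-03 -2.0e-04 -1.0e+00] F [-1.77  3.81 17.17] M [0.621 0.554 0.15 ] g 0.0237 q [-0.25   0.635  1.672  0.     0.833 -0.953]
```

View pics/w5.png

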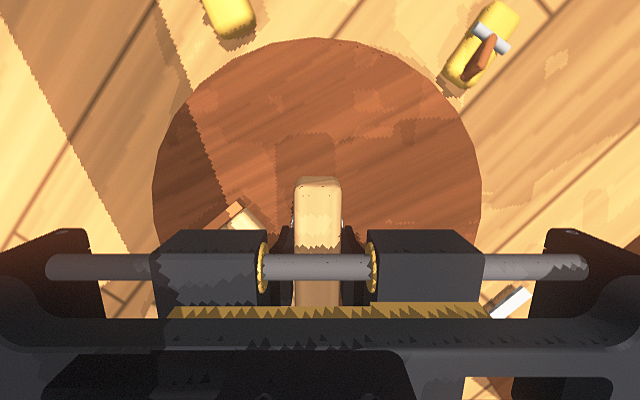

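View pics/s5.png

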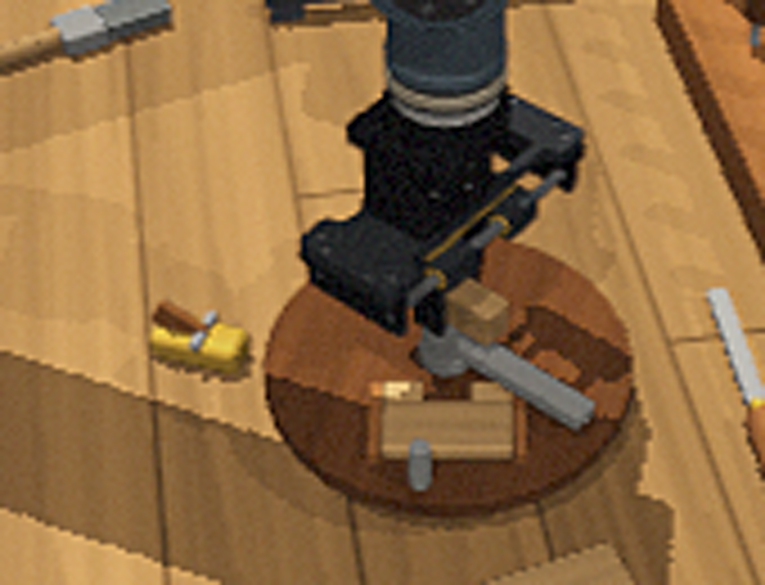

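The side view shows the arm tip turned to (585,410) while the peg stays at (418,460), so the board is held. I'll continue.

Request:
play_rows:
  series:
    - [0,0,0,0,0,0.01,0]
    - [0,0,0,0,0,0.01,0]
    - [0,0,0,0,0,0.01,0]
    - [0,0,0,0,0,0.01,0]
    - [0,0,0,0,0,0.01,0]
    - [0,0,0,0,0,0.01,0]
    - [0,0,0,0,0,0.01,0]
    - [0,0,0,0,0,0.01,0]
    - [0,0,0,0,0,0.01,0]
    - [0,0,0,0,0,0.01,0]
    - [0,0,0,0,0,0.01,0]
    - [0,0,0,0,0,0.01,0]

```text
time: 8.03
position: [0.5732, -0.0319, 0.1195]
tool_rot: [-0.574, 0.412, -0.413, 0.575]
ft_force: [-2.5, 4.2, 16.9]
grip_width: 0.0236
```

Request:
play_rows:
  series:
    - [0,0,0,0,0,0.01,0]
    - [0,0,0,0,0,0.01,0]
    - [0,0,0,0,0,0.01,0]
    - [0,0,0,0,0,0.01,0]
    - [0,0,0,0,0,0.01,0]
    - [0,0,0,0,0,0.01,0]
    - [0,0,0,0,0,0.01,0]
    - [0,0,0,0,0,0.01,0]
    - [0,0,0,0,0,0.01,0]
    - [0,0,0,0,0,0.01,0]
    - [0,0,0,0,0,0.01,0]
    - [0,0,0,0,0,0.01,0]

```text
time: 9.03
position: [0.5734, -0.0318, 0.1196]
tool_rot: [0.486, -0.512, 0.513, -0.488]
ft_force: [-1.9, 5.1, 16.3]
grip_width: 0.024
```

Run:
```python
from rig import robot,eyes
from h import *
plan(robot.get_obs(),[.571,-.033,.118],-1.746+np.pi/2)
cv2.imwrite("pics/w6.png",eyes.camera("wrist")[:,:,::-1])
a=eyes.camera("side")[130:260,230:400,::-1]; cv2.imwrite("pics/s6.png",cv2.resize(a,None,fx=4.5,fy=4.5,interpolation=cv2.INTER_CUBIC))
```

```text
t 9.0333 pos [ 0.5734 -0.0318  0.1196] shift/100mm [ 0.013  0.016 -0.024] yaw z deg -2.97 turn diff ccw deg -7.07 tool y [ 2.5e-03  1.0e-04 -1.0e+00] F [-1.9   5.14 16.26] M [0.717 0.595 0.233] g 0.024 q [-2.500e-01  6.350e-01  1.671e+00  1.000e-03  8.330e-01 -1.990e-01]
```

View pics/s6.png

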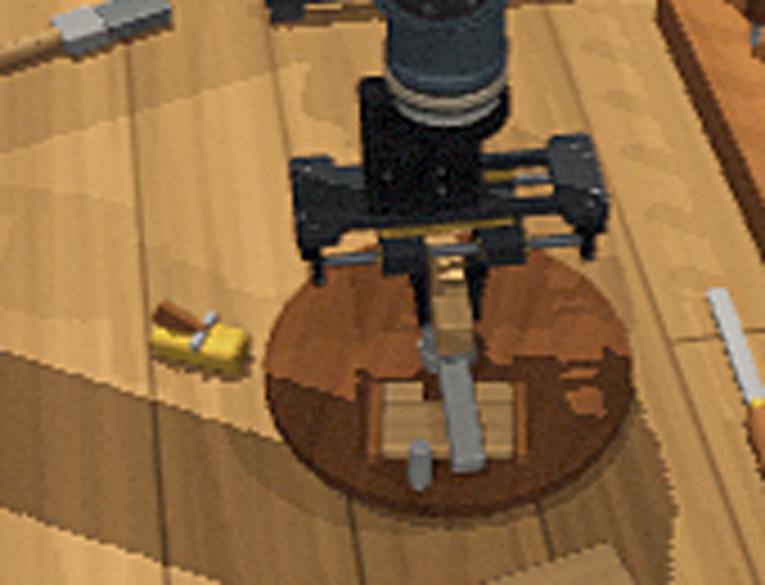

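The arm now lies over the blank, with a gap of about 13 mm (7°) to the peg. I'll finish slowly while watching the moment.

Request:
play_rows:
  series:
    - [0,0,0,0,0,0.01,0]
    - [0,0,0,0,0,0.01,0]
    - [0,0,0,0,0,0.01,0]
    - [0,0,0,0,0,0.005,0]
    - [0,0,0,0,0,0,0]

```text
time: 9.55
position: [0.5735, -0.0318, 0.1196]
tool_rot: [0.457, -0.538, 0.539, -0.459]
ft_force: [-0.8, 4.7, 16.7]
grip_width: 0.0237
```

Run:
```python
from rig import robot,eyes
from h import *
plan(robot.get_obs(),[.571,-.033,.118],-1.746+np.pi/2)
a=eyes.camera("side")[170:250,280:380,::-1]; cv2.imwrite("pics/s7.png",cv2.resize(a,None,fx=7,fy=7,interpolation=cv2.INTER_CUBIC))
```

```text
t 9.55 pos [ 0.5735 -0.0318  0.1196] shift/100mm [ 0.016  0.016 -0.023] yaw z deg -9.23 turn diff ccw deg -0.81 tool y [ 2.6e-03  2.0e-04 -1.0e+00] F [-0.85  4.69 16.67] M [0.735 0.625 0.09 ] g 0.0237 q [-2.500e-01  6.350e-01  1.671e+00  1.000e-03  8.330e-01 -9.000e-02]
```

View pics/s7.png

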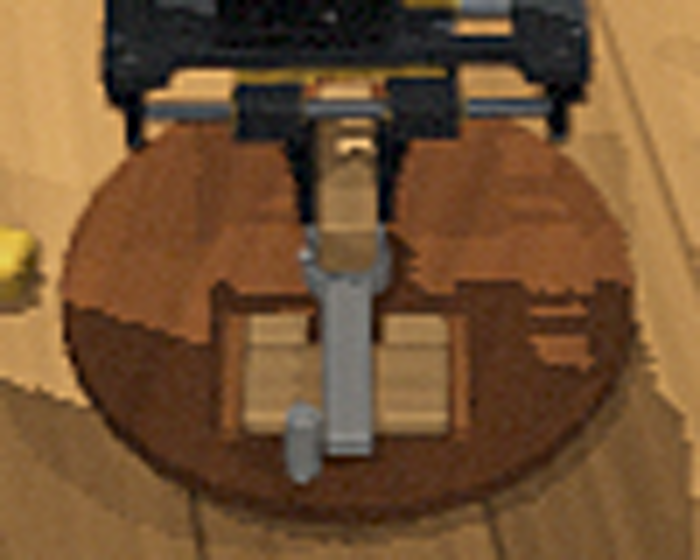

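The peg's right edge (320,420) and the arm's left edge (325,430) almost touch. I'll go on in small steps.

Request:
play_rows:
  series:
    - [0,0,0,0,0,0.005,0]
    - [0,0,0,0,0,0.003,0]
    - [0,0,0,0,0,0,0]

```text
time: 9.85
position: [0.5735, -0.0318, 0.1196]
tool_rot: [0.451, -0.544, 0.545, -0.452]
ft_force: [-1.4, 5.7, 16.4]
grip_width: 0.0234
```

Run:
```python
from rig import robot
from h import *
plan(robot.get_obs(),[.571,-.033,.118],-1.746+np.pi/2)
```

```text
t 9.85 pos [ 0.5735 -0.0318  0.1196] shift/100mm [ 0.017  0.016 -0.022] yaw z deg -10.62 turn diff ccw deg 0.58 tool y [ 0.0027  0.     -1.    ] F [-1.44  5.75 16.41] M [0.776 0.615 0.222] g 0.0234 q [-2.500e-01  6.350e-01  1.671e+00  1.000e-03  8.330e-01 -6.600e-02]
```

Request:
play_rows:
  series:
    - [0,0,0,0,0,0.005,0]
    - [0,0,0,0,0,0.005,0]
    - [0,0,0,0,0,0,0]

```text
time: 10.1
position: [0.5735, -0.0318, 0.1196]
tool_rot: [0.442, -0.551, 0.552, -0.444]
ft_force: [-1.9, 3.9, 16.1]
grip_width: 0.0235
```

Run:
```python
from rig import robot,eyes
from h import *
plan(robot.get_obs(),[.571,-.033,.118],-1.746+np.pi/2)
a=eyes.camera("side")[170:250,280:380,::-1]; cv2.imwrite("pics/s8.png",cv2.resize(a,None,fx=7,fy=7,interpolation=cv2.INTER_CUBIC))
```

```text
t 10.1 pos [ 0.5735 -0.0318  0.1196] shift/100mm [ 0.017  0.016 -0.022] yaw z deg -12.43 turn diff ccw deg 2.39 tool y [ 0.0027  0.     -1.    ] F [-1.89  3.85 16.08] M [0.761 0.592 0.228] g 0.0235 q [-2.500e-01  6.350e-01  1.671e+00  1.000e-03  8.330e-01 -3.400e-02]
```

View pics/s8.png

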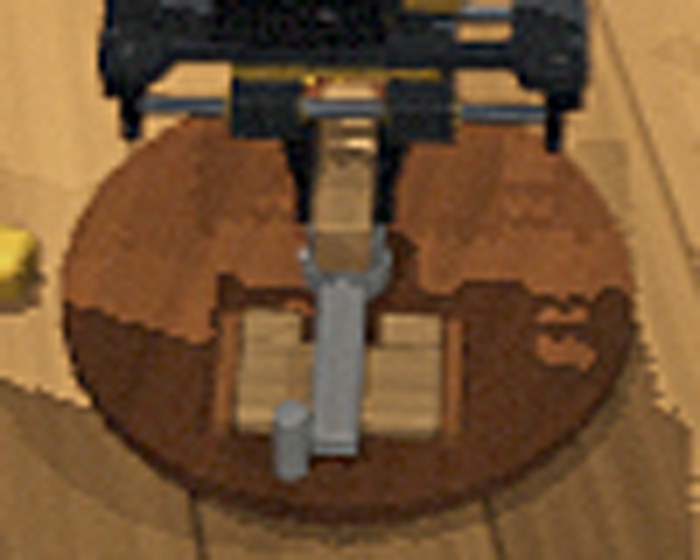

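Run:
```python
from rig import eyes
import cv2
from h import *
for n in ("s7","s8"):
    a=cv2.imread(f"pics/{n}.png")[370:500,260:400]; cv2.imwrite(f"pics/{n}z.png",cv2.resize(a,None,fx=4,fy=4))
top=eyes.camera("top")[:,:,::-1][140:240,280:380]; cv2.imwrite("pics/t8.png",cv2.resize(top,None,fx=6,fy=6,interpolation=cv2.INTER_CUBIC))
x=np.hstack([cv2.imread("pics/s7z.png"),cv2.imread("pics/s8z.png")]); cv2.imwrite("pics/cmp.png",cv2.resize(x,(800,370)))
```

```text
(no output)
```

View pics/cmp.png

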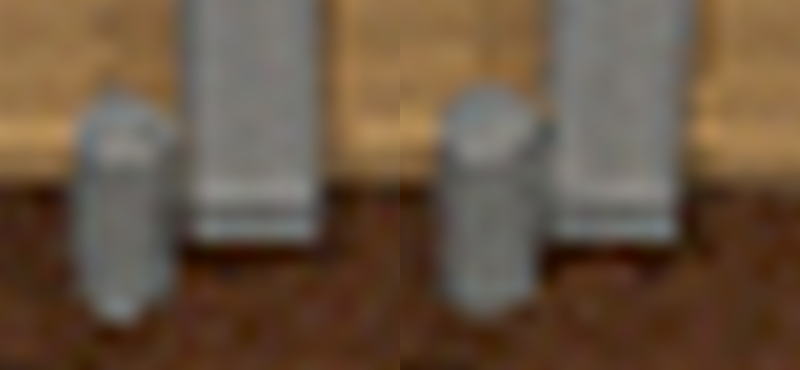

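View pics/t8.png

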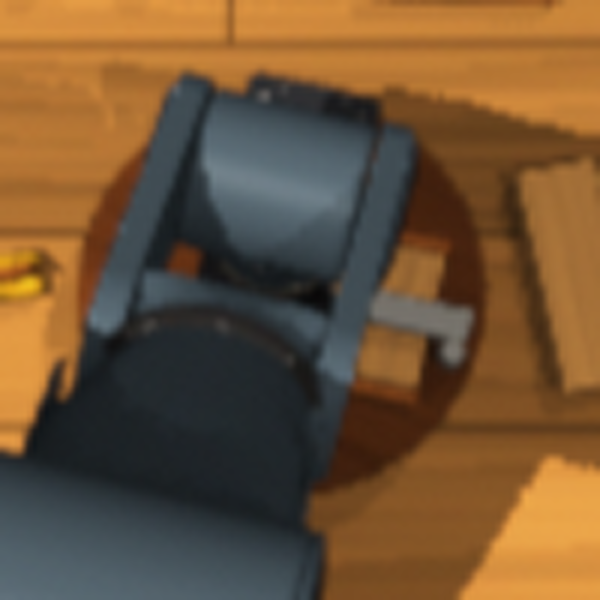

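The peg shifted about 4 mm between the two pictures (left to right), so the arm has reached it and dragged the board slightly; the top view shows the peg at (453,350) against the arm. One last small nudge to confirm before I release.

Request:
play_rows:
  series:
    - [0,0,0,0,0,0.004,0]
    - [0,0,0,0,0,0.004,0]

```text
time: 10.37
position: [0.5736, -0.0318, 0.1196]
tool_rot: [0.435, -0.556, 0.557, -0.437]
ft_force: [-0.9, 4.2, 16.6]
grip_width: 0.0236
```

Run:
```python
from rig import robot,eyes
from h import *
plan(robot.get_obs(),[.571,-.033,.118],-1.746+np.pi/2)
a=eyes.camera("side")[170:250,280:380,::-1]; cv2.imwrite("pics/s9.png",cv2.resize(a,None,fx=7,fy=7,interpolation=cv2.INTER_CUBIC))
a=cv2.imread(f"pics/s9.png")[370:500,260:400]; cv2.imwrite(f"pics/s9z.png",cv2.resize(a,None,fx=4,fy=4))
x=np.hstack([cv2.imread("pics/s8z.png"),cv2.imread("pics/s9z.png")]); cv2.imwrite("pics/cmp2.png",cv2.resize(x,(800,370)))
```

```text
t 10.3667 pos [ 0.5736 -0.0318  0.1196] shift/100mm [ 0.018  0.016 -0.022] yaw z deg -13.84 turn diff ccw deg 3.8 tool y [ 2.8e-03 -1.0e-04 -1.0e+00] F [-0.91  4.2  16.55] M [0.838 0.612 0.394] g 0.0236 q [-2.500e-01  6.350e-01  1.671e+00  1.000e-03  8.330e-01 -9.000e-03]
```

View pics/cmp2.png

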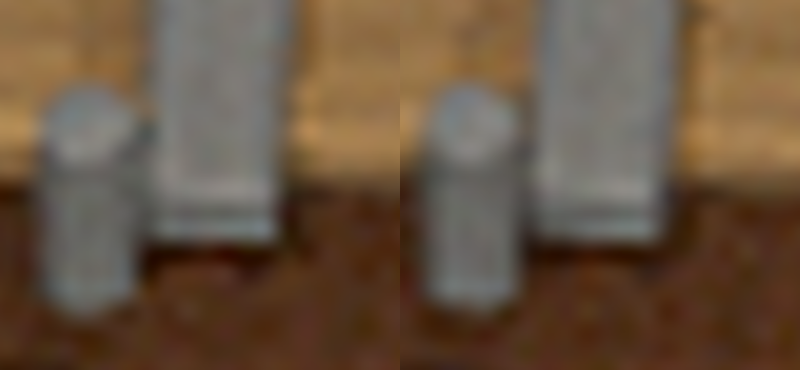

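The moment rose to 0.39 N m and peg and arm moved together, so the hold-down is at the stop. I'll let the board up, open the gripper and retreat.

Request:
play_rows:
  series:
    - [0,0,-0.02,0,0,0,0]
    - [0,0,-0.02,0,0,0,0]
    - [0,0,-0.02,0,0,0,0]
    - [0,0,-0.02,0,0,0,0]
    - [0,0,-0.02,0,0,0,0]
    - [0,0,0,0,0,0,0]
    - [0,0,0,0,0,0,0]
    - [0.4,0,0,0,0,0,0]
    - [1,0,0,0,0,0,0]
    - [1,0,0,0,0,0,0]
    - [1,0,0,0,0,0,0]
    - [1,0,0,0,0,0,0]

```text
time: 11.42
position: [0.5721, -0.0327, 0.1266]
tool_rot: [-0.436, 0.557, -0.557, 0.435]
ft_force: [0.1, 0.1, 0.7]
grip_width: 0.0493
```

Request:
play_rows:
  series:
    - [1,0,0,0,0,0,0]
    - [1,0,0,0,0,0,0]
    - [1,0,0,0,0,0,0]
    - [1,0,0,0,0,0,0]
    - [1,0,0,0,0,0,0]
    - [1,0,0,0,0,0,0]
    - [1,0,0,0,0,0,0]

```text
time: 12.0
position: [0.5726, -0.0323, 0.1271]
tool_rot: [0.436, -0.557, 0.557, -0.436]
ft_force: [-0.2, 0.3, 0.1]
grip_width: 0.0859
```

Run:
```python
from rig import robot,eyes
from h import *
plan(robot.get_obs(),[.571,-.033,.118],-1.746+np.pi/2)
cv2.imwrite("pics/w10.png",eyes.camera("wrist")[:,:,::-1])
```

```text
t 12.0 pos [ 0.5726 -0.0323  0.1271] shift/100mm [ 0.011  0.091 -0.014] yaw z deg -13.91 turn diff ccw deg 3.87 tool y [ 1.e-04 -0.e+00 -1.e+00] F [-0.17  0.34  0.08] M [-0.084  0.019  0.01 ] g 0.0859 q [-0.251  0.624  1.667 -0.     0.851 -0.008]
```

View pics/w10.png

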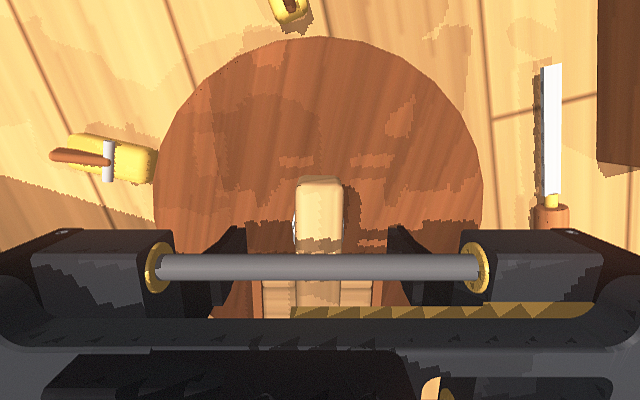

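The fingers are clear on both sides of the bar (295–345). Now I'll lift, and then back off to the left so that the cameras can see.

Request:
play_rows:
  series:
    - [1,0,-0.15,0,0,0,0]
    - [1,0,-0.25,0,0,0,0]
    - [1,0,-0.25,0,0,0,0]
    - [1,0,-0.25,0,0,0,0]
    - [1,0,-0.25,0,0,0,0]
    - [1,-0.25,0,0,0,0,0]
    - [1,-0.25,0,0,0,0,0]
    - [1,-0.25,0,0,0,0,0]
    - [1,-0.25,0,0,0,0,0]
    - [1,-0.25,0,0,0,0,0]
    - [1,-0.25,0,0,0,0,0]
    - [1,-0.25,0,0,0,0,0]

```text
time: 13.05
position: [0.6147, 0.1388, 0.242]
tool_rot: [-0.436, 0.557, -0.557, 0.436]
ft_force: [-0.4, 0.4, -0.2]
grip_width: 0.087
```

Request:
play_rows:
  series:
    - [1,-0.25,0,0,0,0,0]
    - [1,-0.25,0,0,0,0,0]
    - [1,-0.25,0,0,0,0,0]
    - [1,-0.25,0,0,0,0,0]
    - [1,0,0,0,0,0,0]
    - [1,0,0,0,0,0,0]

```text
time: 13.55
position: [0.6384, 0.2358, 0.2416]
tool_rot: [0.437, -0.556, 0.556, -0.436]
ft_force: [0.4, 0.1, -0.3]
grip_width: 0.0874
```

Run:
```python
from rig import robot,eyes
from h import *
plan(robot.get_obs(),[.571,-.033,.118],-1.746+np.pi/2)
t=eyes.camera("top")[:,:,::-1]; s=eyes.camera("side")[:,:,::-1]
cv2.imwrite("pics/top11.png",t); cv2.imwrite("pics/side11.png",s)
cv2.imwrite("pics/t11.png",cv2.resize(t[150:230,285:385],None,fx=7,fy=7,interpolation=cv2.INTER_CUBIC))
cv2.imwrite("pics/s11.png",cv2.resize(s[170:250,280:380],None,fx=7,fy=7,interpolation=cv2.INTER_CUBIC))
```

```text
t 13.55 pos [0.6384 0.2358 0.2416] shift/100mm [ 2.771  1.238 -0.014] yaw z deg -13.77 turn diff ccw deg 3.73 tool y [-5.e-04 -5.e-04 -1.e+00] F [ 0.37  0.12 -0.31] M [-0.137  0.031 -0.029] g 0.0874 q [ 0.19   0.611  1.287 -0.     1.245  0.431]
```

View pics/top11.png

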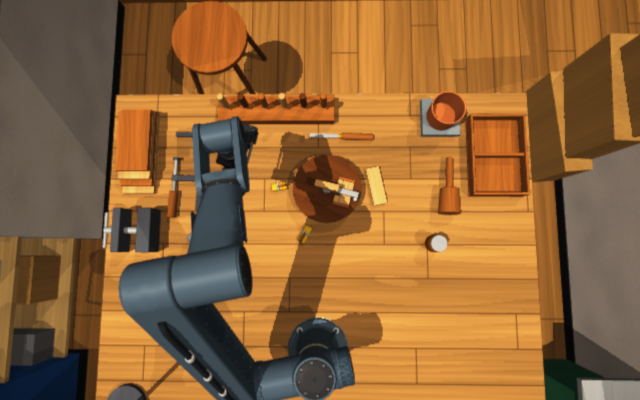

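View pics/t11.png

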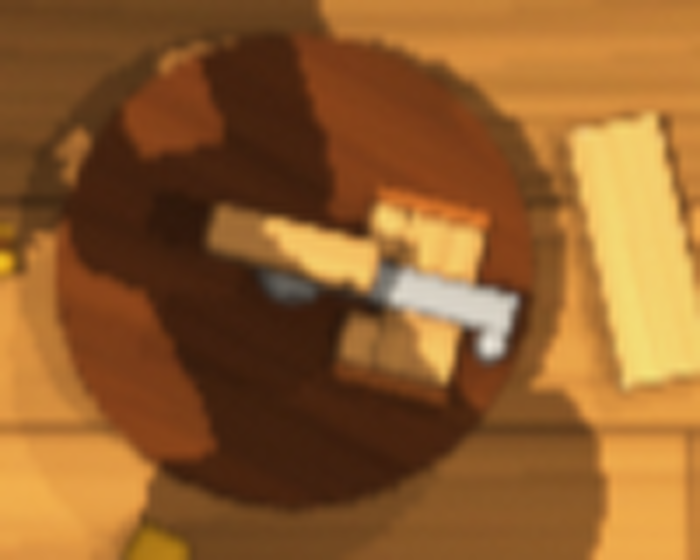

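View pics/s11.png

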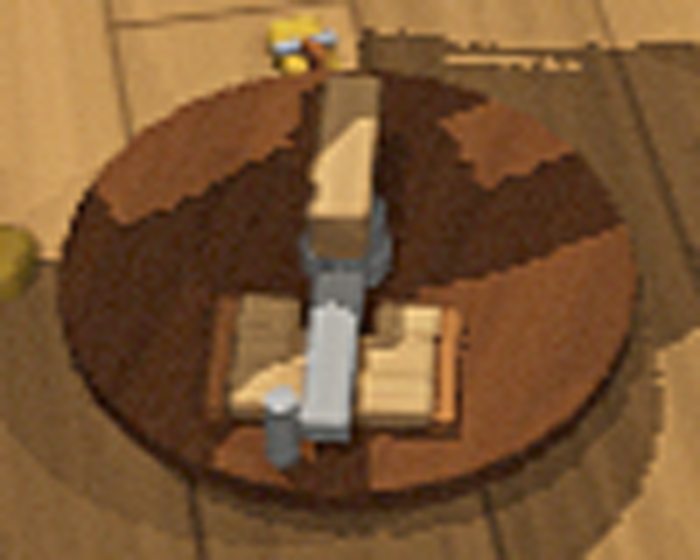

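Arm tip at (515,310) lies against the peg at (490,345) over the blank, the board is up, and the bystanders look unmoved. A quick angle check, then I'll hand in.

Run:
```python
from rig import eyes,ticket
from h import *
p=eyes.camera_params("top"); z=lambda x,y:(285+(x+.5)/7-.5,150+(y+.5)/7-.5)
c=np.array([.572,-.033]); peg=plane(p,z(490,343),.096)[:2]-c; tip=plane(p,z(517,312),.091)[:2]-c
print(peg,tip,np.arctan2(tip[1],tip[0])-np.arctan2(peg[1],peg[0]), np.hypot(*peg),np.hypot(*tip))
a=cv2.absdiff(cv2.imread("pics/top0.png"),cv2.imread("pics/top11.png")).max(2)
for n,(x0,y0,x1,y1) in dict(offcut=(366,164,388,207),gouge=(308,130,376,142),mallet=(438,155,465,216),jar=(424,232,450,254)).items(): print(n,(a[y0:y1,x0:x1]>40).mean().round(3))
print(ticket.hand_in())
```

```text
[-0.04362919 -0.09770327] [-0.02728581 -0.11174012] 0.1804765743624388 0.10700203643241919 0.11502334112455673
offcut 0.0
gouge 0.127
mallet 0.162
jar 0.0
the job is handed in; nothing more can be done
None
```

Run:
```python
import cv2,numpy as np
A=cv2.imread("pics/top0.png");B=cv2.imread("pics/top11.png")
f=lambda I:cv2.resize(np.hstack([I[125:220,300:385],I[145:240,430:475]]),None,fx=3,fy=3)
cv2.imwrite("pics/cmp3.png",np.hstack([f(A),f(B)]))
```

```text
(no output)
```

View pics/cmp3.png

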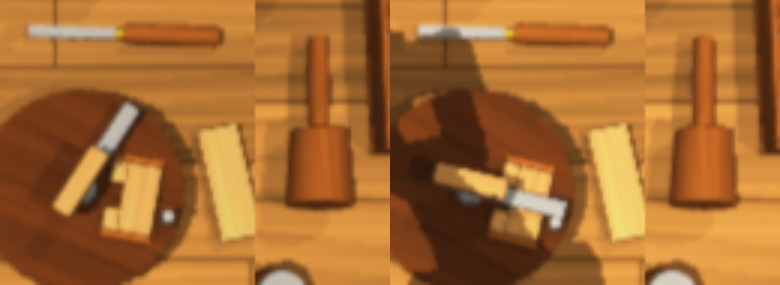

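The hold-down is locked over the blank and the job is handed in, but the mallet reads about 1–2 pixels (roughly 5 mm) further left than at the start.

- **What I did:** I gripped the handle and pressed it about 8 mm (16–17 N). I turned it about 72° clockwise while pressed, until the arm met the stop peg. Then I let the board spring up, opened the gripper and backed away. The robot was touching nothing at hand-in, about 13.6 s in.
- **Stop reached:** On the last nudge the turning moment rose to 0.39 N m, and the peg moved together with the arm. That pushed the board a few degrees past first contact, on the brake.
- **Angle check:** In the final pictures the arm lies over the blank and against the peg. Measured from the top camera, the arm is 0.18 rad from the peg direction. The task gives 0.16, and the difference is within about one pixel.
- **Bystanders:** The offcut and jar showed no change, and the gouge differs only by a shadow. I checked the planes only by eye and saw no change. I did not check the clamp and brush closely, as the robot arm covered part of the clamp in the last picture.
- **Mallet:** I saw the shift only after handing in. The robot never came near it, so it may have rolled or settled on its own, but I could not confirm why.

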